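# Hold a bracket in the corner of a drilling jig

### The arm

A 6-joint arm with a two-finger parallel gripper is mounted at the origin on a cart in front of the work surface, level with it; the furniture and walls round the work are solid. World frame = base frame: x ahead of the robot, y to its left, z up, the work surface at z = 0. Lengths are in m, angles in rad, forces in N, time in s.
With the tool pointing down it reaches from about 0.325 to 0.9 m from the base axis. Payload 6.1 kg.
Tool frame: the origin (TCP) lies at the very end of the fingers, on their centre line; the grasp point (between the pads) lies 19 mm behind it; z points along the fingers, x is the direction in which the jaws open and shut, and the axes are right-handed (so a half turn about z gives the same grasp; the last joint's range is limited). The gripper opens to 85 mm and grips with 20 to 120 N. Pads are 22 mm wide; open, the fingers measure 114 mm over their backs; the gripper's body (76 mm by 85 mm) begins 54 mm behind the grasp point. The pads swing forward as they close: fully open they stand 13 mm farther back than shut.
Start: joints at [-1.305, 0.22, 1.526, -0, 1.395, -0.126], TCP at [0.239, -0.578, 0.231] pointing down, gripper open.
Joint ranges: [-2.98, 2.98], [-0.91, 2.08], [0.09, 2.57], [-1.24, 4.39], [0.2, 2.65], [-2.68, 2.68]. Speed limits (rad/s): [2.57, 2.57, 3.01, 3.14, 3.14, 3.14].

### API

Orientations are given as [roll, pitch, yaw] about the fixed x, y, z axes, in that order (R = Rz(yaw) Ry(pitch) Rx(roll)).
In Python, from station import ctrl, jaws, planner, sense, optics, order gives the robot as it stands. Calls block until the motion is done:
- ctrl.move_ptp(position, orientation): joint-space move of the TCP to a pose.
- ctrl.move_l(position, attitude=None, max_speed=0.15): straight line of the TCP; attitude=None keeps the orientation; max_speed is the mean speed in m/s.
- ctrl.set_joints(angles): joint-space move.
- jaws.set_gripper(opening, f_grip=None): finger opening in m; f_grip is the grip in N (None keeps the last); returns when the fingers have stopped.
- ctrl.wait(seconds).
- planner.inverse_kinematics(position, orientation): joint angles nearest the present ones, or None.
- sense(): the state.
- optics.grab_frame(name): name is "side" or "top"; returns (picture, depth): 420x560x3 uint8, red, green, blue; 420x560 float32, m along the optical axis (not along the pixel's ray), 0 where there is no reading.
- optics.camera_model(name): a dict with "fx", "fy", "cx", "cy" (pixels), "k1" (the pictures are not rectified: a ray, as slopes to the right and down, at radius r is drawn at 1 + k1 r^2 times it, then the intrinsics apply), "cam_to_world" (4x4, takes a point from camera to world coordinates). Camera axes: x right, y up, looking along -z (the intrinsics and any distortion apply to the point x, -y, -z); pixel columns grow to the right and rows downward; lengths in m; the calibration is good to about 2 mm. A picture is of the moment at which its call begins. camera_model takes no time and is no camera call.
A pose or a line that the arm cannot do raises ctrl.IKError and nothing moves.
- order.hand_in(): hands the job in, once; it reports no verdict.
Trained networks look in the newest picture that a camera, given by its name, has taken for a name from the list of things; names that differ only in an ending like _2 or _b are one class to them, and where a whole thing is asked for, a point or a joint stands for the part that bears it (a point fixed in the world has none). Each returns a list of dicts, best first, with "conf" (0 to 1); they miss things now and then, are a little off and sometimes report something else, mostly with a low value. They report only what shows in the picture. A call takes as long as a camera call.
- optics.search_frame(target, camera): "centre" ([column, row] in pixels, amid what is visible of it).
- optics.tip_of(target, camera): "centre" ([column, row] in pixels: a listed point, or the origin of a listed thing).
The state is a dict: "clock": time; "joint_positions": joint angles; "qvel": joint speeds; "joint_torque": joint torques, N m; "tcp_pos": TCP position; "eef_rot": TCP orientation; "force": force on the tool from outside, world axes, zero at the start; "torque": the same for the moment, N m; "opening": finger opening in m.
Only numpy, scipy, OpenCV 4.12 (cv2) and the standard library are available. Lean on these libraries where they do the work, as an engineer would, in place of code of your own. Each camera call takes 0.05 s, during which the arm holds its last target.

### The job

The aluminium bracket in the lidded wooden box has to be held in the corner jig for drilling: lift the lid off by its knob and lay it flat on the bench top, then take out the bracket and put it flat on the jig's plate. Push it into the corner so that it bears squarely on both blue fences at once, and finish with the gripper still holding it pressed there, without letting go or easing off. Leave the tape roll and the red ink jar where they stand.

Things in the scene. Friction and masses are not known exactly. Their poses are not given: they have to be found in the camera images.
- parts_box: fixed open wooden box, 116 (x) x 160 (y) x 72 high, walls 6, floor 5 thick; origin at the centre of its underside; it holds the bracket and carries the lid. Box and jig stand left and right of the middle, either way; between them, beyond the tape roll (x 0.48 to 0.64, y within 70 of the middle), the bench is clear for the lid laid with its long side along x
- lid: loose wooden lid of the box, 0.2 kg: board 116 (x) x 160 (y) x 8, under it a lip 98 x 142 x 5 that drops loosely into the box; origin at the centre of the lip's underside, z up, so 0 above the bench when it lies flat there
- lid_knob (a point): centre of the black knob's head on the lid, 38 above the lid's origin: the head is 32 in diameter and 26 high (its top 51 above the lid's origin), on a stem 22 in diameter and 12 high. z up
- bracket: loose aluminium bracket, about 0.22 kg, an upside-down T: square base 56 x 56 x 18 high; an upright web in the middle of it, 56 long (x) x 12 thick (y), from 18 up to 58 above the underside. Origin at the centre of its underside. It stands upright on the box's floor at the start; it may go into the corner any way round
- bracket_center (a point): middle of the bracket, half-way up, 29 above its underside; axes as the bracket's: x along the web, y across its 12 mm thickness, z up
- jig: fixed dark steel corner jig: plate 160 (x) x 150 (y) x 10 thick, origin at the centre of its underside; two blue fences stand on it, along its +x and +y sides. Friction on plate and fences counts (coefficient 0.5 to 0.7): it takes up part of a push along a fence, so the bracket must be pushed well onto each
- jig_corner (a point): the point on the plate's top (10 above the bench) where the lines of the two fences' inner faces meet; axes as the jig's, the free corner lies to -x and -y of it. A seated bracket has its middle 28 to -x and 28 to -y of this point
- fence_x: fixed blue fence on the jig, 18 thick, 108 long along the jig's y, 14 high above the plate; its inner face looks to the jig's -x and runs 8 to 116 from the corner point. Origin under its centre
- fence_y: fixed blue fence on the jig, 112 long along the jig's x, 18 thick, 14 high above the plate; its inner face looks to the jig's -y and runs 8 to 120 from the corner point. Origin under its centre
- masking_tape: loose tape roll lying flat, 72 in diameter, 18 high; origin under its centre. A bystander, to be left alone
- ink_jar_red: loose small ink jar with a red screw lid, 67 in diameter, 62 high; origin under its centre. A bystander, to be left alone

How it is judged:
By the outcome, as a careful person would: the job done as asked, in the order asked, and still so for the second after the job is handed in, while the arm keeps its last pose, push and grip.
It also fails if it takes over 72 s, if anything falls off the work surface, if the arm or the gripper's body presses on something with over 40 N, if the wrist force passes 120 N, or if a joint passes its speed limit or range.

## Working session

There is one attempt and no reset: what is moved stays moved. The work goes in short steps, each a Python script; the robot and the scene stay as the last script left them, time stands still between calls to the robot, and variables do not carry over. Pictures are saved under pics/ and viewed, and the job is handed in when it is done.

```bash
ls; mkdir -p pics; python3 - <<'E'
from station import ctrl, jaws, planner, sense, optics, order
import cv2, numpy as np
np.set_printoptions(precision=4,suppress=True)
for n in("side","top"):
    p,d=optics.grab_frame(n); cv2.imwrite(f"pics/{n}0.png",p[:,:,::-1]); np.savez(f"pics/{n}0.npz",p=p,d=d)
    print(n,optics.camera_model(n))
    for t in("parts_box","lid_knob","lid","bracket","jig","jig_corner","fence_x","fence_y","masking_tape","ink_jar_red"):
        print(t,[(np.round(r["centre"],1).tolist(),round(r["conf"],2)) for r in optics.tip_of(t,n)[:3]])
print(sense())
E
```

```text
pics
side {'fx': 513.1032351991204, 'fy': 513.1032351991204, 'cx': 275.83384329592513, 'cy': 205.73777078377842, 'k1': -0.18464727958643384, 'cam_to_world': array([[-0.9661,  0.1437, -0.2145,  0.2279],
       [-0.258 , -0.503 ,  0.8249,  1.0123],
       [ 0.0107,  0.8522,  0.5231,  0.7765],
       [ 0.    ,  0.    ,  0.    ,  1.    ]])}
parts_box [([303.2, 202.8], 0.61)]
lid_knob [([307.9, 174.6], 0.7)]
lid [([309.6, 182.6], 0.78)]
bracket [([259.1, 320.6], 0.32)]
jig [([260.1, 320.8], 0.8)]
jig_corner [([235.6, 334.1], 0.96)]
fence_x [([232.4, 307.2], 0.68), ([267.0, 335.5], 0.57)]
fence_y [([232.4, 307.2], 0.68), ([267.0, 335.5], 0.57)]
masking_tape [([322.7, 255.9], 0.69)]
ink_jar_red [([271.6, 167.4], 0.65)]
top {'fx': 525.5136147030476, 'fy': 525.5136147030476, 'cx': 281.3992326643631, 'cy': 219.27064523072204, 'k1': -0.1256504697287973, 'cam_to_world': array([[-0.4022,  0.8401, -0.364 , -0.0657],
       [-0.9155, -0.3656,  0.1678,  0.207 ],
       [ 0.0078,  0.4008,  0.9161,  1.455 ],
       [ 0.    ,  0.    ,  0.    ,  1.    ]])}
parts_box []
lid_knob []
lid []
bracket []
jig [([189.8, 275.3], 0.71), ([167.6, 267.9], 0.57)]
jig_corner [([166.1, 265.1], 0.7)]
fence_x [([177.1, 288.7], 0.53), ([182.7, 258.1], 0.52)]
fence_y [([177.1, 288.7], 0.53), ([182.7, 258.1], 0.52)]
masking_tape [([284.5, 265.4], 0.54)]
ink_jar_red [([375.9, 151.3], 0.97)]
{'clock': 1.1, 'joint_positions': array([-1.3051,  0.2204,  1.5265, -0.    ,  1.3947, -0.126 ]), 'qvel': array([ 0.0017,  0.0011,  0.0011, -0.0001,  0.0005,  0.0004]), 'joint_torque': array([ -0.001 , -49.6864, -38.9734,  -0.0004,   0.0009,   0.    ]), 'tcp_pos': array([ 0.2386, -0.5776,  0.2313]), 'eef_rot': array([ 3.1416, -0.    , -1.1791]), 'force': array([ 0.0591,  0.4004, -0.6382]), 'torque': array([-0.0297, -0.0659,  0.0218]), 'opening': 0.08546401004359008}
```

View pics/side0.png

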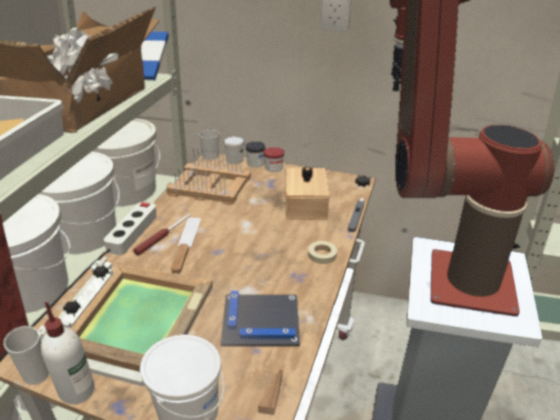

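View pics/top0.png

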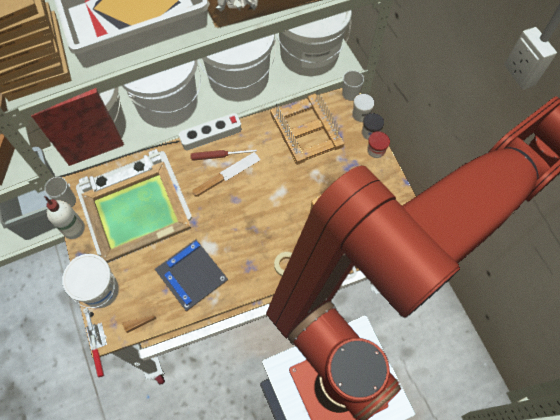

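The side view shows the box (lid and knob) near px (305,185), the tape at (322,252) and the jig at (260,320) with its corner at (235,334). In the top view the arm hides the box, but the jig at (190,275) is visible. I'll fit geometry from depth.

```bash
cat > h.py <<'E'
import numpy as np, cv2
from station import ctrl, jaws, planner, sense, optics, order
np.set_printoptions(precision=4,suppress=True)
def undist(n,uv):
    m=optics.camera_model(n)
    K=np.array([[m['fx'],0,m['cx']],[0,m['fy'],m['cy']],[0,0,1]])
    uv=np.asarray(uv,float).reshape(-1,1,2)
    return cv2.undistortPointsIter(uv,K,np.array([m['k1'],0,0,0.]),None,None,(3,50,1e-12)).reshape(-1,2),m['cam_to_world']
def cloud(n,d):
    h,w=d.shape
    vv,uu=np.mgrid[:h,:w]
    s,T=undist(n,np.c_[uu.ravel(),vv.ravel()])
    z=d.ravel()
    P=np.c_[s[:,0]*z,-s[:,1]*z,-z]@T[:3,:3].T+T[:3,3]
    P[z<=0]=np.nan
    return P.reshape(h,w,3)
def onplane(n,uv,z):
    s,T=undist(n,uv)
    r=np.c_[s[:,0],-s[:,1],-np.ones(len(s))]@T[:3,:3].T
    return T[:3,3]+r*((z-T[2,3])/r[:,2])[:,None]
def yawmat(y): return [np.pi,0,y]
E
python3 - <<'E'
from h import *
S=np.load('pics/side0.npz');C=cloud('side',S['d'])
T=np.load('pics/top0.npz');D=cloud('top',T['d'])
print('knob',onplane('side',[[307.9,174.6]],.067+.038), C[170:180,300:316:4].reshape(-1,3)[::4])
print('corner',onplane('side',[[235.6,334.1]],.01),onplane('top',[[166.1,265.1]],.01))
print('jar',onplane('side',[[271.6,167.4]],0),onplane('top',[[375.9,151.3]],0))
print('tape',onplane('side',[[322.7,255.9]],0),onplane('top',[[284.5,265.4]],0))
print('table z side',C[270,300],C[230,240],'top',D[180,270],D[230,230])
def rect(P,m,name):
    q=P[m]; print(name,len(q),'z',np.median(q[:,2]),q[:,2].std(),cv2.minAreaRect((q[:,:2]*1000).astype(np.float32)))
for P,n in((C,'side'),(D,'top')):
    m=(P[...,2]>.006)&(P[...,2]<.014)&(P[...,0]>.3)&(P[...,0]<.7)&(abs(P[...,1])>.1)&(abs(P[...,1])<.5)
    l,k,st,c=cv2.connectedComponentsWithStats(m.astype(np.uint8))
    for i in range(1,l):
        if st[i,4]>300: rect(P,k==i,n+' plate')
    m=(P[...,2]>.018)&(P[...,2]<.03)&(P[...,0]>.3)&(P[...,0]<.7)&(P[...,1]>.05)&(P[...,1]<.5)
    l,k,st,c=cv2.connectedComponentsWithStats(m.astype(np.uint8))
    for i in range(1,l):
        if st[i,4]>100: rect(P,k==i,n+' fence')
    m=(P[...,2]>.074)&(P[...,2]<.087)&(P[...,0]>.3)&(P[...,0]<.7)&(P[...,1]<-.05)&(P[...,1]>-.45)
    l,k,st,c=cv2.connectedComponentsWithStats(m.astype(np.uint8))
    for i in range(1,l):
        if st[i,4]>100: rect(P,k==i,n+' lid')
    m=(P[...,2]>.1)&(P[...,2]<.14)&(P[...,0]>.3)&(P[...,0]<.7)&(P[...,1]<-.05)&(P[...,1]>-.45)
    l,k,st,c=cv2.connectedComponentsWithStats(m.astype(np.uint8))
    for i in range(1,l):
        if st[i,4]>20: rect(P,k==i,n+' knob')
E
```

```text
knob [[ 0.4602 -0.2314  0.105 ]] [[ 0.4969 -0.2985  0.0805]
 [ 0.4946 -0.2879  0.0828]
 [ 0.4936 -0.2838  0.0818]
 [ 0.4924 -0.2782  0.0815]
 [ 0.491  -0.272   0.0816]
 [ 0.4895 -0.2651  0.0821]
 [ 0.4885 -0.261   0.0811]
 [ 0.486  -0.2493  0.0843]
 [ 0.4846 -0.243   0.0845]
 [ 0.4835 -0.2383  0.0839]]
corner [[0.4919 0.3111 0.01  ]] [[0.5091 0.3081 0.01  ]]
jar [[ 0.6221 -0.442   0.    ]] [[ 0.61   -0.4357  0.    ]]
tape [[ 0.3713 -0.0123  0.    ]] [[ 0.3745 -0.0087  0.    ]]
table z side [0.4136 0.0593 0.0011] [ 0.6047 -0.0597  0.0042] top [ 0.6511 -0.0814 -0.0035] [ 0.5418  0.0959 -0.0002]
side plate 2866 z 0.010601887166236945 0.0015607931641207834 ((456.8226318359375, 251.05230712890625), (159.76036071777344, 152.94822692871094), 15.692037582397461)
side fence 2427 z 0.02417819257003717 0.0015115786565335757 ((658.7294311523438, 327.00390625), (201.10008239746094, 82.4486312866211), 89.98885345458984)
side fence 315 z 0.024571858093554333 0.001885260970194326 ((517.18994140625, 250.1512451171875), (18.535995483398438, 110.06316375732422), 14.922869682312012)
side fence 480 z 0.0
[... 719 characters left out ...]
), (171.42242431640625, 156.07994079589844), 13.854543685913086)
top fence 1641 z 0.02441112262220324 0.002747842173702871 ((657.906494140625, 337.93359375), (83.99042510986328, 213.4666290283203), 0.04468362405896187)
top fence 226 z 0.024337202316165096 0.0029130042509031766 ((518.1984252929688, 254.17616271972656), (28.607765197753906, 112.82894134521484), 12.741508483886719)
top fence 236 z 0.025170296305854545 0.0026734598292151787 ((428.2483825683594, 297.9950866699219), (114.04180908203125, 18.531536102294922), 15.53657341003418)
top fence 197 z 0.022788493274434662 0.002643964607473857 ((375.6874694824219, 433.985107421875), (88.61529541015625, 28.136417388916016), 82.48556518554688)
```

Both cameras agree:
- **Jig:** yaw about 15.3°, corner at about (0.492, 0.307). The plate sizes match.
- **Lid:** yaw about 14°, knob at about (0.4645, -0.2355), board top at 0.081 as expected.

Next I'll grasp the knob.

```bash
python3 - <<'E'
from h import *
t0=sense()['clock']
g=-1.4
for p,y in (([.4645,-.2355,.088],g),([.56,0,.05],g+1.326),([.46,.27,.05],.26),([.46,.27,.05],.26-1.57)):
    print(planner.inverse_kinematics(p,[np.pi,0,y]))
ctrl.move_ptp([.4645,-.2355,.16],[np.pi,0,g])
print(sense()['clock']-t0)
p,d=optics.grab_frame('side'); cv2.imwrite('pics/side1.png',p[:,:,::-1])
ctrl.move_l([.4645,-.2355,.089],max_speed=.1)
s=sense();print(s['clock'],s['tcp_pos'],s['force'])
jaws.set_gripper(0.02,60)
s=sense();print(s['clock'],s['opening'],s['force'])
p,d=optics.grab_frame('side'); cv2.imwrite('pics/side2.png',cv2.resize(p[100:260,200:420,::-1],None,fx=3,fy=3))
E
```

```text
[-0.6207  0.1267  1.92   -0.      1.0949  0.7793]
[-0.1408  0.2698  1.8351 -0.      1.0367 -0.0668]
[ 0.3829  0.2128  1.9047 -0.      1.0241  0.1229]
[ 0.3829  0.2128  1.9047 -0.      1.0241  1.6929]
1.5333
3.5417 [ 0.4649 -0.2359  0.0895] [0.3637 0.4766 0.4654]
4.0917 0.030544795763963687 [-0.7029 -1.3321  4.7212]
```

View pics/side2.png

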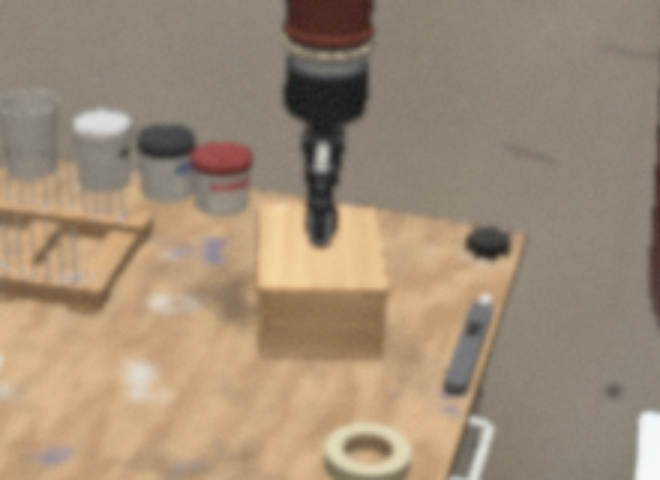

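The jaws hold the knob (opening 30.5 mm against a 32 mm head) and the lid looks undisturbed. Next: lift it, rotate it and lay it down at (0.56, 0).

```bash
python3 - <<'E'
from h import *
g=-1.4
ctrl.move_l([.4645,-.2355,.20],max_speed=.12)
s=sense();print(s['clock'],s['opening'],s['force'])
p,d=optics.grab_frame('side'); cv2.imwrite('pics/side3.png',cv2.resize(p[60:260,200:420,::-1],None,fx=3,fy=3))
np.savez('pics/side3.npz',p=p,d=d)
p,d=optics.grab_frame('top');np.savez('pics/top3.npz',p=p,d=d); cv2.imwrite('pics/top3.png',p[:,:,::-1])
ctrl.move_ptp([.56,0,.12],[np.pi,0,g+1.326])
s=sense();print(s['clock'],s['opening'],s['force'],s['tcp_pos'])
p,d=optics.grab_frame('side'); np.savez('pics/side4.npz',p=p,d=d); cv2.imwrite('pics/side4.png',p[:,:,::-1])
p,d=optics.grab_frame('top');np.savez('pics/top4.npz',p=p,d=d); cv2.imwrite('pics/top4.png',p[:,:,::-1])
E
```

```text
5.2167 0.030420561486136907 [-1.0941  0.9014 -2.3998]
6.3583 0.03019427833451698 [ 0.3505  0.8089 -1.632 ] [ 0.5601 -0.0007  0.1201]
```

View pics/side4.png

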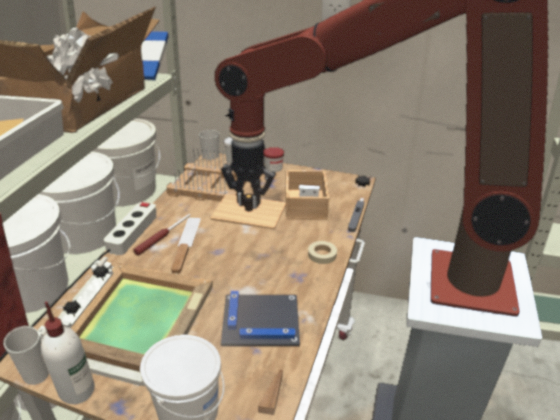

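View pics/top4.png

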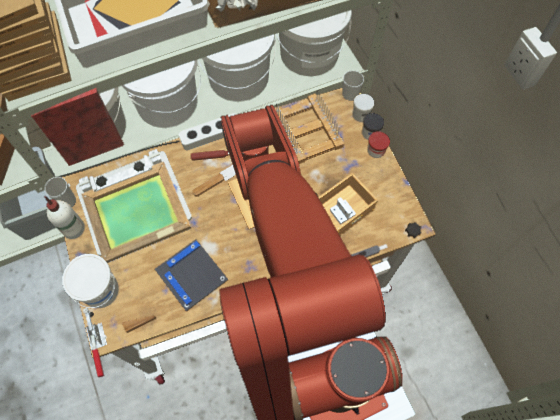

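The side view shows the lid hanging about level from the gripper at (249,210), with its long side roughly along x. The open box shows the bracket at (309,190), and at (343,209) in the top view. I'll check the lid's attitude and lower it.

```bash
python3 - <<'E'
from h import *
S=np.load('pics/side4.npz');C=cloud('side',S['d'])
m=(C[...,2]>.095)&(C[...,2]<.125)&(C[...,0]>.4)&(C[...,0]<.7)&(abs(C[...,1])<.12)
l,k,st,c=cv2.connectedComponentsWithStats(m.astype(np.uint8))
for i in range(1,l):
    if st[i,4]>300:
        q=C[k==i]; print(st[i,4],cv2.minAreaRect((q[:,:2]*1000).astype(np.float32)),np.linalg.lstsq(np.c_[q[:,:2]-[.56,0],np.ones(len(q))],q[:,2],rcond=None)[0])
ctrl.move_l([.56,0,.035],max_speed=.12)
s=sense();print(s['clock'],s['force'],s['tcp_pos'])
z=.029
while z>.015:
    ctrl.move_l([.56,0,z],max_speed=.04); s=sense(); print(z,s['clock'],s['force'],s['torque'],s['tcp_pos'][2])
    if s['force'][2]>5: break
    z-=.0025
p,d=optics.grab_frame('side'); np.savez('pics/side5.npz',p=p,d=d); cv2.imwrite('pics/side5.png',cv2.resize(p[100:260,180:400,::-1],None,fx=3,fy=3))
E
```

```text
1552 ((561.2269897460938, -0.9990882873535156), (160.94544982910156, 121.01634979248047), 0.8870913982391357) [ 0.0009 -0.0163  0.1116]
7.3167 [ 0.5108  0.5804 -2.5823] [ 0.5608 -0.0002  0.0358]
0.029 7.6167 [-0.477  -1.1494 -1.6484] [-0.0008  0.024  -0.021 ] 0.029075891339604674
0.026500000000000003 7.8667 [ 0.0921  0.5942 -1.0987] [ 0.0162 -0.0219 -0.0912] 0.02635778795209257
0.024000000000000004 8.1167 [-0.3077 -0.4042 -1.4746] [-0.0068 -0.0448 -0.05  ] 0.02374906679705244
0.021500000000000005 8.3667 [-5.1088  0.4247  8.6632] [0.0331 0.6244 0.0092] 0.022804385465686472
```

View pics/side5.png

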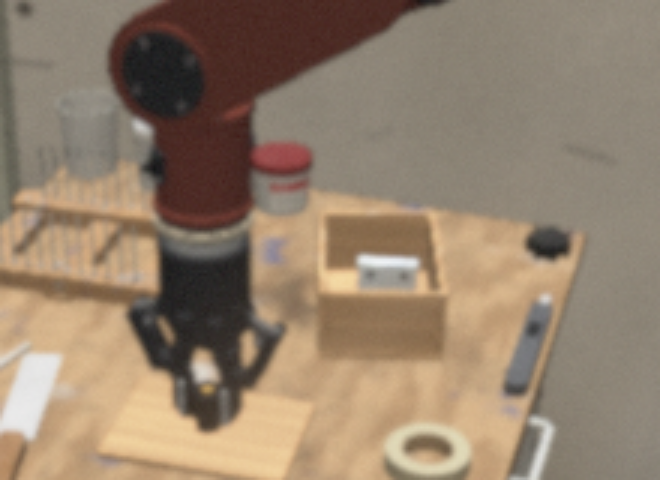

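The lid lies flat on the bench at (0.56, 0), clear of the tape and the box. I'll release it, raise the arm and locate the bracket.

```bash
python3 - <<'E'
from h import *
ctrl.move_l([.56,0,.0225],max_speed=.04)
jaws.set_gripper(.06); s=sense();print(s['clock'],s['opening'],s['force'])
ctrl.move_l([.56,0,.13],max_speed=.2)
print(sense()['clock'])
for n in('side','top'):
    p,d=optics.grab_frame(n); np.savez(f'pics/{n}6.npz',p=p,d=d)
    for t in('bracket','bracket_center','lid','parts_box'):
        print(n,t,[(np.round(r["centre"],1).tolist(),round(r["conf"],2)) for r in optics.tip_of(t,n)[:3]])
    C=cloud(n,d)
    m=(C[...,2]>.055)&(C[...,2]<.09)&(C[...,0]>.35)&(C[...,0]<.6)&(C[...,1]<-.12)&(C[...,1]>-.35)
    q=C[m];print(n,'box rim',cv2.minAreaRect((q[:,:2]*1000).astype(np.float32)),np.percentile(q[:,2],[10,50,90]))
    # interior top of web: gray, inside
    x=(C[...,:2]-[.4647,-.237])@np.array([[np.cos(.25),-np.sin(.25)],[np.sin(.25),np.cos(.25)]])
    hsv=cv2.cvtColor(p,cv2.COLOR_RGB2HSV)
    m=(abs(x[...,0])<.05)&(abs(x[...,1])<.072)&(C[...,2]>.0)&(hsv[...,1]<60)
    m=cv2.morphologyEx(m.astype(np.uint8),cv2.MORPH_OPEN,np.ones((2,2)))>0
    q=C[m];print('gray',m.sum(),np.percentile(q[:,2],[5,50,95]))
    for lo,hi in((.01,.035),(.054,.07)):
        qq=q[(q[:,2]>lo)&(q[:,2]<hi)]
        if len(qq)>5: print(lo,len(qq),np.median(qq,0),cv2.minAreaRect((qq[:,:2]*1000).astype(np.float32)))
    m=(C[...,2]>.003)&(C[...,2]<.016)&(C[...,0]>.4)&(C[...,0]<.7)&(abs(C[...,1])<.12)
    q=C[m];
    if len(q)>50: print('lid',np.median(q,0))
p=np.load('pics/top6.npz')['p'];cv2.imwrite('pics/top6.png',cv2.resize(p[150:270,280:440,::-1],None,fx=5,fy=5,interpolation=cv2.INTER_CUBIC))
p=np.load('pics/side6.npz')['p'];cv2.imwrite('pics/side6.png',cv2.resize(p[100:260,180:400,::-1],None,fx=3,fy=3))
E
```

```text
9.0583 0.05993704727170732 [ 0.4186 -0.1421  0.3702]
9.75
side bracket [([305.3, 207.3], 0.68)]
side bracket_center [([305.3, 194.7], 0.51)]
side lid [([251.9, 247.9], 0.79)]
side parts_box [([303.6, 202.5], 0.91)]
side box rim ((465.5120544433594, -238.67837524414062), (115.61390686035156, 172.8939971923828), 14.549615859985352) [0.0574 0.0664 0.0742]
gray 195 [nan nan nan]
0.01 7 [ 0.4418 -0.301   0.0172] ((449.65020751953125, -276.9181823730469), (97.50167083740234, 11.51177978515625), 74.11924743652344)
0.054 90 [ 0.456 -0.231  0.061] ((454.7998352050781, -230.55404663085938), (51.47747039794922, 14.85593032836914), 12.649701118469238)
lid [0.5496 0.0103 0.0131]
top bracket [([345.8, 215.0], 0.86), ([376.7, 149.7], 0.19)]
top bracket_center [([346.9, 209.5], 0.96)]
top lid [([256.7, 214.3], 0.95)]
top parts_box [([343.5, 210.2], 0.67)]
top box rim ((463.2521667480469, -240.66720581054688), (119.56676483154297, 162.2242889404297), 15.248428344726562) [0.0581 0.0683 0.0751]
gray 381 [nan nan nan]
0.01 218 [ 0.4471 -0.2236  0.0237] ((452.5025634765625, -235.35064697265625), (55.1949348449707, 60.63206100463867), 11.2366304397583)
0.054 86 [ 0.4502 -0.2342  0.063 ] ((439.89935302734375, -235.4754638671875), (29.24997901916504, 74.09954071044922), 85.15090942382812)
lid [0.5641 0.0567 0.0068]
```

View pics/top6.png

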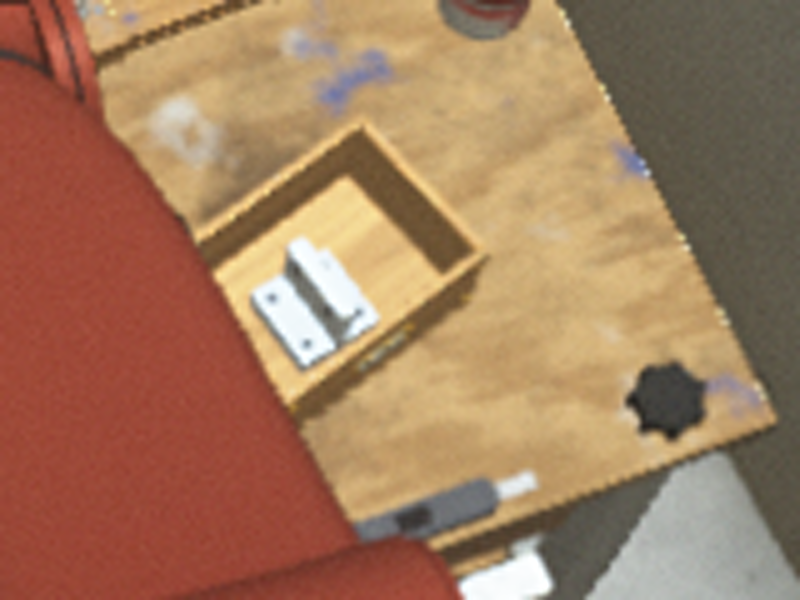

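View pics/side6.png

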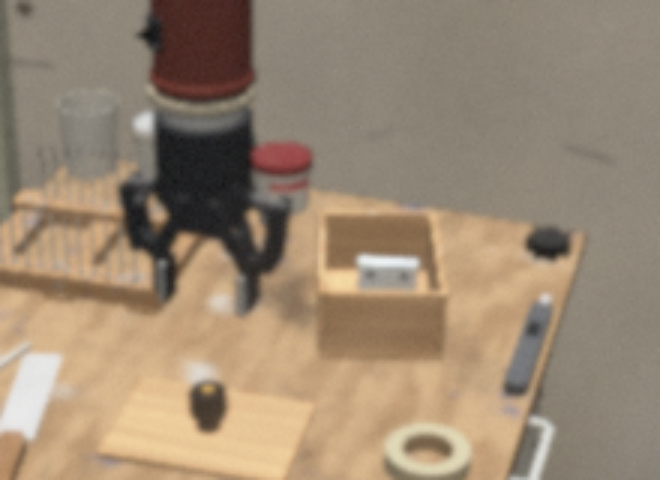

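The lid lies flat at (0.56, 0) with its knob up. The bracket's web is visible in the box, its long side roughly along box x. I'll fix the centre from the networks and depth, then grasp.

```bash
python3 - <<'E'
from h import *
print('net c',onplane('side',[[305.3,194.7]],.034),onplane('top',[[346.9,209.5]],.034),'org',onplane('side',[[305.3,207.3]],.005),onplane('top',[[345.8,215.0]],.005))
jaws.set_gripper(.04)
ctrl.move_ptp([.4535,-.2335,.14],[np.pi,0,-1.36])
s=sense();print(s['clock'],s['opening'],s['tcp_pos'])
ctrl.move_l([.4535,-.2335,.075],max_speed=.12)
p,d=optics.grab_frame('side'); cv2.imwrite('pics/side7.png',cv2.resize(p[100:240,220:400,::-1],None,fx=4,fy=4))
print(sense()['clock'])
E
```

```text
net c [[ 0.4666 -0.2405  0.034 ]] [[ 0.45   -0.2453  0.034 ]] org [[ 0.4609 -0.2194  0.005 ]] [[ 0.4455 -0.2432  0.005 ]]
11.5917 0.03971157576707614 [ 0.4539 -0.2331  0.1401]
12.3333
```

View pics/side7.png

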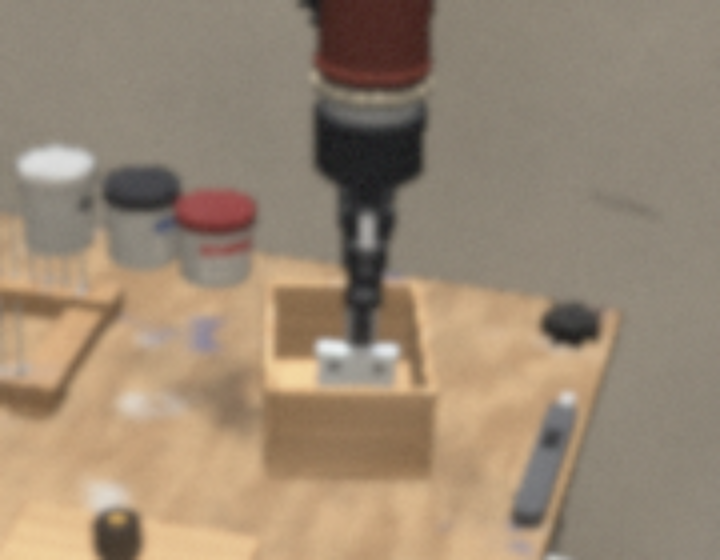

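```bash
python3 - <<'E'
from h import *
def proj(n,P):
    m=optics.camera_model(n);T=np.linalg.inv(m['cam_to_world']);c=np.atleast_2d(P)@T[:3,:3].T+T[:3,3]
    x=c[:,0]/-c[:,2];y=-c[:,1]/-c[:,2];f=1+m['k1']*(x*x+y*y);return np.c_[m['cx']+m['fx']*x*f,m['cy']+m['fy']*y*f]
c=np.array([.4535,-.2335])
j=np.array([np.cos(-1.36),np.sin(-1.36)]); w=np.array([-j[1],j[0]])
for s in(-1,1):
    for z in (.078,):
        print('tip',s,(proj('side',np.r_[c+s*.022*j,z])[0]-[220,100])*4)
for a in(-.028,.028):
  for b in (-.006,.006):
    print('web',a,b,(proj('side',np.r_[c+a*w+b*j,.063])[0]-[220,100])*4)
S=np.load('pics/side6.npz');C=cloud('side',S['d']);p=S['p']
sub=C[180:200,295:325]
for r in range(180,200): print(r,' '.join('%4d'%round(v*1000) if v==v else ' nan' for v in C[r,296:326:2,2]),p[r,309])
E
```

```text
tip -1 [360.0764 347.5654]
tip 1 [359.6325 317.2742]
web -0.028 -0.006 [398.6982 356.3647]
web -0.028 0.006 [398.3054 348.0037]
web 0.028 -0.006 [319.2294 353.5928]
web 0.028 0.006 [319.3986 345.2558]
180   41   42   42   41   42   40   42   40   42   42   40   43   41   45   72 [139 108  80]
181   40   37   37   37   41   37   36   40   40   39   38   40   42   41   71 [137 108  77]
182   38   35   34   36   34   35   37   35   32   38   34   36   33   41   69 [137 107  77]
183   34   31   30   32   33   33   30  nan   32   32   34   31   31   37   68 [135 107  78]
184   27   28   31   29   32   29   27   30   26   28   30   29   29   35   69 [144 121  99]
185   25   25   65   64   25   25   25   26   24   27   25   24   24   32   65 [187 178 171]
186   23   20   67   67   67   64   66   67   68   67   64   66   23   31   65 [231 232 234]
187   16   18   66   65   64   65   64   66   66   63   68   64   17   30   58 [237 241 244]
188   10   16   61   63   60   61   65   63   62   63   62   64   17   24   58 [215 220 222]
189   10   12   58   55   60   61   60   62   61   61   61   6
[... 260 characters left out ...]
   50   50   54   52    7   16   49 [155 153 146]
193    8   10   46   47   45   46   49   46   47   47   51   51    8   12   47 [157 155 148]
194    9    4   40   44   42   46   44   43   44   45   44   47    9   12   45 [156 151 144]
195   12   11   37   39   39   40   40   42   40   40   43   42    9    8   43 [166 157 143]
196   73   76   71   75   34   33   39   40   41   38   36    8    5   14   39 [191 169 142]
197   75   71   72   72   74   74   75   73   76   72   73   74   72   71   77 [204 172 134]
198   70   71   72   70   71   70   72   72   68   72   73   72   72   71   68 [184 149 110]
199   66   66   67   69   71   65   65   66   70   66   68   69   69   69   69 [158 126  92]
```

The predicted fingertip and web pixels match the picture to within about 3 mm (web at rows 342–352). That is well inside the 14 mm clearance each side, so I'll descend and grasp.

```bash
python3 - <<'E'
from h import *
c=[.4535,-.2355]
ctrl.move_l(c+[.045],max_speed=.08);s=sense();print(s['clock'],s['force'])
ctrl.move_l(c+[.0285],max_speed=.05);s=sense();print(s['clock'],s['force'],s['tcp_pos'])
if s['force'][2]<8:
    jaws.set_gripper(.0,70); s=sense();print(s['clock'],s['opening'],s['force'],s['tcp_pos'])
    ctrl.move_l(c+[.05],max_speed=.06);s=sense();print(s['clock'],s['opening'],s['force'])
    ctrl.move_l(c+[.17],max_speed=.15);s=sense();print(s['clock'],s['opening'],s['force'],s['torque'])
p,d=optics.grab_frame('side'); cv2.imwrite('pics/side8.png',cv2.resize(p[60:220,220:420,::-1],None,fx=4,fy=4))
np.savez('pics/side8.npz',p=p,d=d)
E
```

```text
12.8583 [-0.1743 -0.0832 -0.3283]
13.3417 [-0.8241  0.3377  0.9251] [ 0.4532 -0.2353  0.0281]
13.7 0.011039309951868333 [-0.2116 -0.2821  0.8536] [ 0.4538 -0.2357  0.0288]
14.2083 0.011367979868570749 [ 0.1527 -0.0545 -0.9546]
15.1583 0.01125834248811552 [-0.8889  0.6069 -1.6552] [0.0475 0.0358 0.0055]
```

View pics/side8.png

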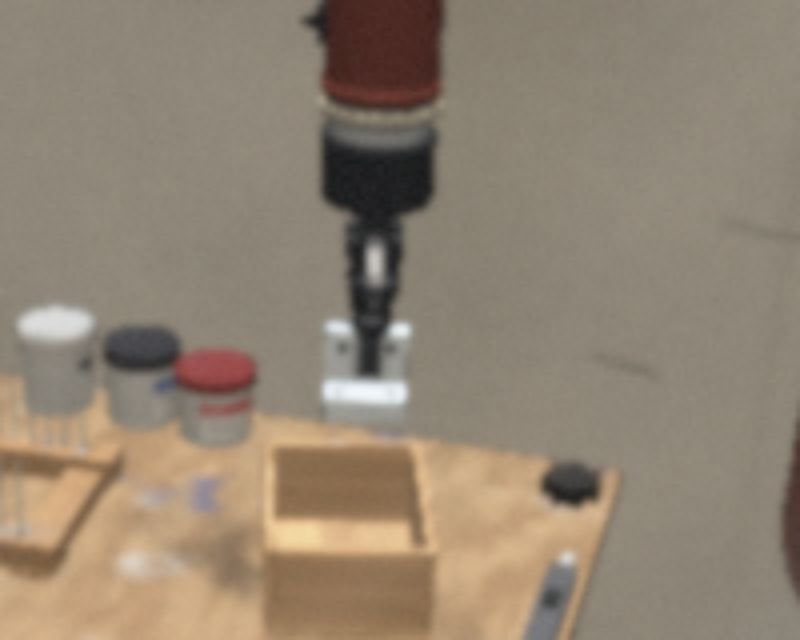

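The bracket is held upright and centred to within about 1 mm (opening 11.3 mm on a 12 mm web). While travelling I'll refine the jig yaw from the blue fence pixels.

```bash
python3 - <<'E'
from h import *
for n in('side','top'):
  for k in (0,3,4,6):
    try:S=np.load(f'pics/{n}{k}.npz')
    except Exception: continue
    p,d=S['p'],S['d'];C=cloud(n,d);hsv=cv2.cvtColor(p,cv2.COLOR_RGB2HSV)
    blue=(hsv[...,0]>100)&(hsv[...,0]<125)&(hsv[...,1]>130)&(hsv[...,2]>100)
    vv,uu=np.nonzero(blue); P=onplane(n,np.c_[uu,vv],.024)
    y0=.267; R=np.array([[np.cos(y0),-np.sin(y0)],[np.sin(y0),np.cos(y0)]])
    X=(P[:,:2]-[.4923,.3074])@R
    out=[]
    for nm,m in(('fx',(X[:,0]>-.004)&(X[:,0]<.022)&(X[:,1]<-.012)&(X[:,1]>-.112)),('fy',(X[:,1]>-.004)&(X[:,1]<.022)&(X[:,0]<-.012)&(X[:,0]>-.116))):
        x=X[m]; a,b=(1,0) if nm=='fx' else (0,1)
        # inner edge per column bins
        bins=np.arange(-.11,-.015,.004); e=[]
        for lo in bins:
            s=x[(x[:,a]>=lo)&(x[:,a]<lo+.004)][:,b]
            if len(s)>5: e.append((lo+.002,np.percentile(s,4),np.mean(s)))
        e=np.array(e)
        if len(e)>8:
            f1=np.polyfit(e[:,0],e[:,1],1);f2=np.polyfit(e[:,0],e[:,2],1)
            sg=-1 if nm=='fx' else 1
            out.append((nm,len(x),'edge slope deg',round(sg*np.degrees(f1[0]),2),'mean slope',round(sg*np.degrees(f2[0]),2),'inner at -60mm',round(1000*np.polyval(f1,-.06),1)))
    print(n,k,out)
ctrl.move_ptp([.43,.25,.15],[np.pi,0,.267-np.pi/2])
s=sense();print(s['clock'],s['opening'],s['tcp_pos'],s['eef_rot'])
for n in('side','top'):
    p,d=optics.grab_frame(n); np.savez(f'pics/{n}9.npz',p=p,d=d)
    cv2.imwrite(f'pics/{n}9.png',p[:,:,::-1])
E
```

```text
side 0 [('fy', 267, 'edge slope deg', np.float64(-0.8), 'mean slope', np.float64(-1.72), 'inner at -60mm', np.float64(3.0))]
side 3 [('fy', 268, 'edge slope deg', np.float64(-0.61), 'mean slope', np.float64(-1.78), 'inner at -60mm', np.float64(3.0))]
side 4 [('fy', 267, 'edge slope deg', np.float64(-0.38), 'mean slope', np.float64(-1.61), 'inner at -60mm', np.float64(3.1))]
side 6 [('fy', 267, 'edge slope deg', np.float64(-0.59), 'mean slope', np.float64(-1.74), 'inner at -60mm', np.float64(3.0))]
top 0 [('fx', 187, 'edge slope deg', np.float64(0.2), 'mean slope', np.float64(0.33), 'inner at -60mm', np.float64(1.1)), ('fy', 201, 'edge slope deg', np.float64(0.4), 'mean slope', np.float64(0.01), 'inner at -60mm', np.float64(1.3))]
top 3 [('fx', 188, 'edge slope deg', np.float64(0.19), 'mean slope', np.float64(0.25), 'inner at -60mm', np.float64(1.1)), ('fy', 199, 'edge slope deg', np.float64(0.4), 'mean slope', np.float64(0.01), 'inner at -60mm', np.float64(1.3))]
top 4 [('fx', 186, 'edge slope deg', np.float64(0.2), 'mean slope', np.float64(0.33), 'inner at -60mm', np.float64(1.1)), ('fy', 199, 'edge slope deg', np.float64(0.48), 'mean slope', np.float64(0.01), 'inner at -60mm', np.float64(1.3))]
top 6 [('fx', 184, 'edge slope deg', np.float64(0.2), 'mean slope', np.float64(0.33), 'inner at -60mm', np.float64(1.1)), ('fy', 199, 'edge slope deg', np.float64(0.48), 'mean slope', np.float64(0.01), 'inner at -60mm', np.float64(1.3))]
16.9833 0.011097110318219987 [0.4305 0.2493 0.1501] [-3.1413 -0.0003 -1.3048]
```

View pics/side9.png

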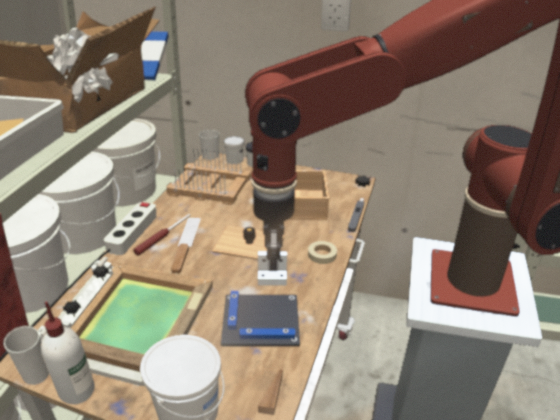

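The bracket hangs level above the jig at (272,270) in the side view. The top-view fence edges give a jig yaw of about 15.5°. I'll lower it onto the plate about 12 mm short of both fences.

```bash
cat >> h.py <<'E'
Y=np.radians(15.5); RJ=np.array([[np.cos(Y),-np.sin(Y)],[np.sin(Y),np.cos(Y)]]); COR=np.array([.4927,.3080])
def goj(x,y,z,yaw=Y,sp=.04):
    p=COR+RJ@[x,y]; ctrl.move_l([p[0],p[1],z],[np.pi,0,yaw-np.pi/2],max_speed=sp)
def st():
    s=sense(); a=RJ.T@s['force'][:2]; t=RJ.T@s['torque'][:2]; p=RJ.T@(s['tcp_pos'][:2]-COR)
    print('t%.2f F(jig) %.1f %.1f %.1f  T %.2f %.2f %.3f  pos %.2f %.2f %.2f yawerr %.2f op %.2f'%(s['clock'],*a,s['force'][2],*t,s['torque'][2],*(p*1000),s['tcp_pos'][2]*1000,np.degrees(s['eef_rot'][2]+np.pi/2-Y),s['opening']*1000),np.round(s['eef_rot'][:2]*57.3,2))
    return np.r_[a,s['force'][2]],s
E
python3 - <<'E'
from h import *
goj(-.041,-.041,.15,sp=.12); st()
jaws.set_gripper(0,110)
goj(-.041,-.041,.042,sp=.12); ctrl.wait(.2); st()
z=.038
while z>.027:
    goj(-.041,-.041,z,sp=.03); f,s=st()
    if f[2]>5: break
    z-=.002
for n in('side',):
    p,d=optics.grab_frame(n); np.savez(f'pics/{n}10.npz',p=p,d=d); cv2.imwrite(f'pics/{n}10.png',cv2.resize(p[220:360,180:340,::-1],None,fx=4,fy=4))
E
```

```text
t17.52 F(jig) -0.0 0.1 -1.7  T -0.01 0.01 -0.030  pos -41.24 -41.41 149.67 yawerr -0.05 op 10.88 [179.94  -0.  ]
t18.99 F(jig) -0.3 -0.2 -0.4  T -0.03 0.01 -0.051  pos -40.29 -40.92 42.89 yawerr 0.00 op 11.02 [-179.92    0.01]
t19.27 F(jig) 0.1 0.2 -1.6  T 0.01 0.03 -0.008  pos -41.31 -41.01 37.72 yawerr 0.00 op 10.63 [179.98  -0.  ]
t19.52 F(jig) -0.3 1.1 -1.2  T 0.03 0.11 0.039  pos -41.17 -41.02 35.79 yawerr -0.00 op 10.63 [179.99  -0.  ]
t19.77 F(jig) -0.7 -0.1 -1.9  T 0.05 -0.00 -0.032  pos -41.17 -40.99 33.80 yawerr -0.00 op 10.80 [179.99  -0.  ]
t20.02 F(jig) -2.0 -0.7 4.5  T -0.02 0.39 0.063  pos -40.41 -40.93 32.95 yawerr 0.00 op 11.18 [-179.96    0.01]
t20.27 F(jig) -10.6 -1.8 22.7  T -0.28 1.71 -0.031  pos -40.38 -40.92 32.90 yawerr 0.02 op 10.76 [-180.     -0.01]
```

View pics/side10.png

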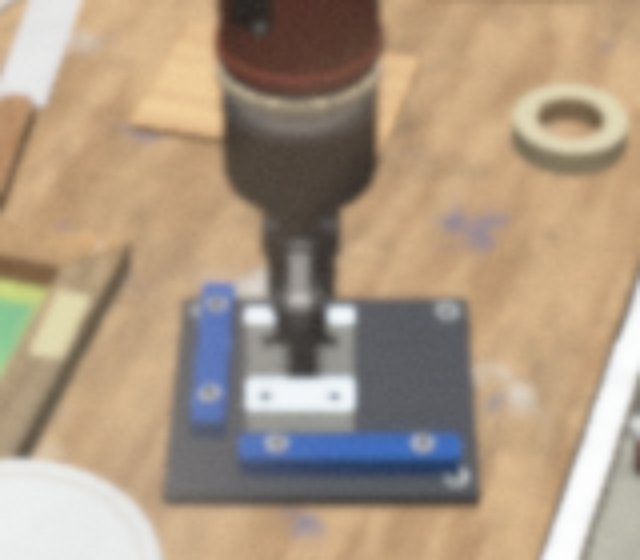

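The bracket sits on the plate inside the corner, with small gaps to both fences. I'll back the down-force off to about 5 N and push it along +y onto fence_y, then along +x.

```bash
python3 - <<'E'
from h import *
z=.0325
goj(-.041,-.041,z); st()
goj(-.038,-.032,z,sp=.03); st()
y=-.030
while y<-.020:
    goj(-.038,y,z,sp=.03); f,s=st()
    if f[1]<-10: break
    y+=.001
print('now x',y)
y0=y
goj(-.032,y0,z,sp=.03); st()
x=-.030
while x<-.020:
    goj(x,y0,z,sp=.03); f,s=st()
    if f[0]<-12: break
    x+=.001
print(x,y0)
for n in('side',):
    p,d=optics.grab_frame(n); np.savez(f'pics/{n}11.npz',p=p,d=d); cv2.imwrite(f'pics/{n}11.png',cv2.resize(p[220:360,180:340,::-1],None,fx=4,fy=4))
E
```

```text
t20.57 F(jig) -0.8 -0.6 6.2  T 0.03 0.18 -0.021  pos -40.39 -40.92 32.92 yawerr -0.00 op 10.87 [-179.93    0.01]
t21.04 F(jig) 0.9 -1.5 4.2  T -0.19 0.09 -0.001  pos -37.13 -32.06 32.96 yawerr 0.01 op 11.14 [-179.93   -0.  ]
t21.29 F(jig) 0.6 -1.3 5.6  T -0.27 -0.02 0.010  pos -37.21 -30.14 32.94 yawerr 0.01 op 10.81 [-179.93   -0.01]
t21.54 F(jig) 0.7 -2.7 4.9  T -0.37 0.03 0.031  pos -37.17 -29.30 32.97 yawerr 0.01 op 10.80 [-179.93   -0.02]
t21.79 F(jig) 1.1 -3.1 5.1  T -0.38 -0.04 0.015  pos -37.17 -28.37 32.98 yawerr 0.00 op 10.47 [-179.93   -0.03]
t22.04 F(jig) 0.7 -6.0 6.7  T -0.93 0.12 0.073  pos -37.19 -28.12 32.97 yawerr 0.02 op 11.00 [-179.94   -0.1 ]
t22.29 F(jig) -1.1 -9.0 7.3  T -1.60 0.08 0.081  pos -37.20 -28.04 33.01 yawerr 0.04 op 10.48 [-179.96   -0.19]
t22.54 F(jig) -1.2 -13.5 8.5  T -2.22 0.19 0.037  pos -37.17 -27.96 33.09 yawerr 0.04 op 10.64 [-179.97   -0.27]
now x -0.024999999999999994
t22.89 F(jig) -13.7 -14.7 20.9  T -2.30 2.26 0.111  pos -34.31 -28.00 33.12 yawerr 0.06 op 10.51 [179.64  -0.3 ]
t23.14 F(jig) -15.8 -14.9 24.4  T -2.36 2.55 0.171  pos -32.78 -28.01 33.18 yawerr 0.07 op 10.56 [179.59  -0.31]
-0.03 -0.024999999999999994
```

View pics/side11.png

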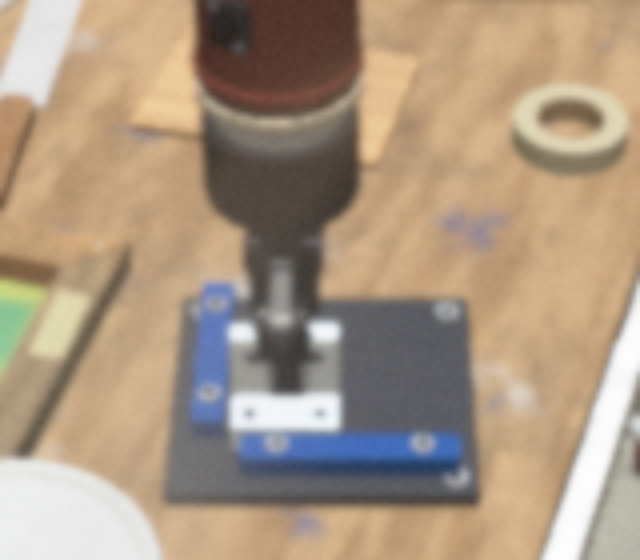

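The push along x is mostly being taken by friction (position still sliding, −34.3 → −32.8). I'll ease the y push and the down-force, seat x first, then build up both.

```bash
python3 - <<'E'
from h import *
z=.0325
goj(-.033,-.0285,z,sp=.03); st()
x=-.031
while x<-.015:
    goj(x,-.0285,z,sp=.03); f,s=st()
    if f[0]<-14: break
    x+=.001
E
```

```text
t23.49 F(jig) -3.8 -3.3 8.4  T -0.30 0.56 0.018  pos -33.18 -28.85 32.95 yawerr -0.00 op 10.95 [179.98  -0.02]
t23.74 F(jig) -4.7 -1.5 9.0  T -0.30 0.71 -0.036  pos -31.44 -28.59 32.96 yawerr -0.00 op 10.63 [179.94  -0.01]
t23.99 F(jig) -6.9 -1.1 11.8  T -0.29 0.95 -0.039  pos -30.77 -28.47 32.96 yawerr 0.01 op 10.70 [179.9   -0.01]
t24.24 F(jig) -7.9 -2.5 14.0  T -0.16 1.17 -0.029  pos -30.12 -28.40 32.98 yawerr 0.01 op 10.41 [179.85  -0.  ]
t24.49 F(jig) -12.0 -2.6 18.1  T -0.21 1.75 -0.020  pos -30.04 -28.40 33.01 yawerr 0.02 op 10.77 [179.73  -0.01]
t24.74 F(jig) -15.5 -2.8 21.9  T -0.30 2.35 -0.039  pos -29.99 -28.40 33.07 yawerr 0.03 op 10.68 [179.61  -0.03]
```

x contact is at a TCP x of −30.0 (a 2 mm grasp offset) and y contact at about −28. The wrist torque about z stays near zero in single-fence pushes, so the contact is square. Pushing tilts the tool about 0.4° and raises the down-force. I'll ramp both pushes together with tilt and z compensation.

```bash
cat >> h.py <<'E'
from scipy.spatial.transform import Rotation as Ro
RJ3=Ro.from_euler('z',Y)
def goc(c,sp=.03):
    x,y,z,a,b,w=c
    R=RJ3*Ro.from_rotvec([a,b,w])*RJ3.inv()*Ro.from_euler('xyz',[np.pi,0,Y-np.pi/2])
    p=COR+RJ@[x,y]; ctrl.move_l([p[0],p[1],z],R.as_euler('xyz').tolist(),max_speed=sp)
def tilt(s):
    R=Ro.from_euler('xyz',s['eef_rot']); R0=Ro.from_euler('xyz',[np.pi,0,Y-np.pi/2])
    return (RJ3.inv()*(R*R0.inv())*RJ3).as_rotvec()
E
python3 - <<'E'
from h import *
import json
c=np.array([-.026,-.0285,.0325,0,0,0.])
for k,(tx,ty) in enumerate([(12,8),(14,12),(18,16),(22,20),(26,25),(30,30),(30,30)]):
    f,s=st(); t=tilt(s)
    c[0]+=np.clip((tx+f[0])/4,-1.5,1.5)*1e-3
    c[1]+=np.clip((ty+f[1])/4,-1.5,1.5)*1e-3
    c[2]+=np.clip((f[2]-9)/9*.5,-.7,.7)*1e-3
    c[3]-=.7*t[0]; c[4]-=.7*t[1]
    goc(c)
    print(k,np.r_[c[:3]*1000,np.degrees(c[3:])],'tilt',np.degrees(t))
ctrl.wait(.2); f,s=st(); print(np.degrees(tilt(s)))
json.dump(c.tolist(),open('c.json','w'))
for n in('side',):
    p,d=optics.grab_frame(n); np.savez(f'pics/{n}12.npz',p=p,d=d); cv2.imwrite(f'pics/{n}12.png',cv2.resize(p[220:360,180:340,::-1],None,fx=4,fy=4,interpolation=cv2.INTER_CUBIC))
E
```

```text
t24.74 F(jig) -15.5 -2.8 21.9  T -0.30 2.35 -0.039  pos -29.99 -28.40 33.07 yawerr 0.03 op 10.68 [179.61  -0.03]
0 [-26.8864 -27.1957  33.2      0.0179  -0.2813   0.    ] tilt [-0.0256  0.4019  0.0286]
t24.99 F(jig) -12.5 -6.0 17.1  T -0.96 2.06 -0.014  pos -30.01 -28.25 33.01 yawerr 0.03 op 10.72 [179.88  -0.11]
1 [-26.5137 -25.6957  33.6513   0.0946  -0.3726   0.    ] tilt [-0.1095  0.1304  0.032 ]
t25.24 F(jig) -13.8 -11.2 15.1  T -1.90 2.19 -0.021  pos -29.97 -28.05 33.07 yawerr 0.05 op 10.87 [179.91  -0.16]
2 [-25.4709 -24.4844  33.992    0.2038  -0.4435   0.    ] tilt [-0.156   0.1013  0.0464]
t25.49 F(jig) -17.2 -16.5 18.8  T -2.66 2.58 -0.013  pos -29.99 -27.95 33.08 yawerr 0.06 op 10.89 [179.83  -0.16]
3 [-24.2756 -23.6036  34.5352   0.314   -0.5683   0.    ] tilt [-0.1575  0.1782  0.0584]
t25.74 F(jig) -19.6 -19.0 18.7  T -3.26 3.05 -0.070  pos -29.94 -27.91 33.12 yawerr 0.06 op 10.66 [179.81  -0.13]
4 [-22.7756 -22.1105  35.0729   0.4041  -0.7106   0.    ] tilt [-0.1286  0.2033  0.0625]
t25.99 F(jig) -23.2 -26.1 21.6  T -4.23 3.69 -0.065  pos -29.89 -27.83 33.14 yawerr 0.08 op 10.41 [179.75  -0.18]
5 [-21.2756 -21.1437  35.7729   0.5315  -0.8958   0.    ] tilt [-0.182   0.2646  0.0826]
t26.24 F(jig) -26.4 -28.7 23.3  T -4.87 4.29 -0.041  pos -29.85 -27.75 33.19 yawerr 0.09 op 10.53 [179.75  -0.15]
6 [-20.3829 -20.822   36.4729   0.6334  -1.0818   0.    ] tilt [-0.1456  0.2657  0.0909]
t26.69 F(jig) -27.3 -29.1 21.5  T -5.10 4.50 -0.051  pos -29.83 -27.72 33.18 yawerr 0.09 op 10.77 [179.83  -0.07]
[-0.0705  0.1856  0.0911]
```

View pics/side12.png

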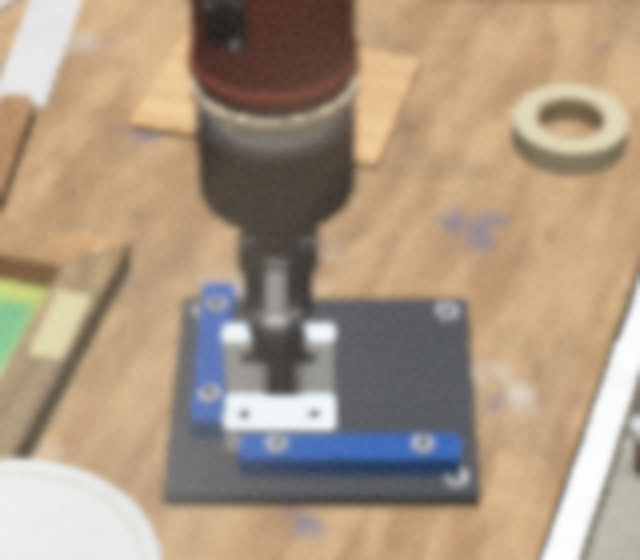

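Both fences carry load: −27 N in x and −29 N in y, and position moved less than 0.2 mm while the command advanced 6 mm. The z torque is about −0.05 Nm. A corner-only contact would give at least 0.7 Nm, with the same sign on both fences. In the picture the base is hard against both blue fences. I'll trim the remaining tilt and down-force, and check the bystanders.

```bash
python3 - <<'E'
from h import *
import json
c=np.array(json.load(open('c.json')))
for k in range(4):
    f,s=st(); t=tilt(s)
    c[0]+=np.clip((28+f[0])/4,-.3,1)*1e-3; c[1]+=np.clip((29+f[1])/4,-.3,1)*1e-3
    c[2]+=np.clip((f[2]-14)/9*.7,-.7,.7)*1e-3
    c[3]-=1.2*t[0]; c[4]-=1.2*t[1]
    goc(c)
ctrl.wait(.4); f,s=st(); print(np.degrees(tilt(s)))
json.dump(c.tolist(),open('c.json','w'))
for n in('side','top'):
    p,d=optics.grab_frame(n); np.savez(f'pics/{n}13.npz',p=p,d=d); cv2.imwrite(f'pics/{n}13.png',p[:,:,::-1])
    for t in('lid','masking_tape','ink_jar_red','bracket_center','jig_corner'):
        print(n,t,[(np.round(r["centre"],1).tolist(),round(r["conf"],2)) for r in optics.tip_of(t,n)[:2]])
p=np.load('pics/side13.npz');C=cloud('side',p['d'])
hsv=cv2.cvtColor(p['p'],cv2.COLOR_RGB2HSV)
X=(C[...,:2]-COR)@RJ
m=(abs(X[...,0]+.028)<.04)&(X[...,1]>-.06)&(X[...,1]<.003)&(C[...,2]>.025)&(C[...,2]<.032)&(hsv[...,1]<60)&(hsv[...,2]>170)
q=np.c_[X[m],C[m][:,2]]; print('base top strip',len(q),q.min(0),q.max(0),np.median(q,0)); print('plane slope',np.linalg.lstsq(np.c_[q[:,:2],np.ones(len(q))],q[:,2],rcond=None)[0])
E
```

```text
t26.74 F(jig) -28.1 -29.3 21.5  T -5.14 4.46 -0.057  pos -29.85 -27.74 33.15 yawerr 0.09 op 10.74 [179.82  -0.07]
t26.99 F(jig) -23.8 -28.5 16.7  T -4.95 4.25 -0.086  pos -29.79 -27.76 33.15 yawerr 0.08 op 10.44 [-179.95    0.03]
t27.24 F(jig) -27.8 -29.3 18.6  T -5.10 4.61 -0.054  pos -29.83 -27.74 33.17 yawerr 0.09 op 10.85 [179.86  -0.03]
t27.49 F(jig) -26.1 -29.4 16.6  T -5.01 4.56 -0.132  pos -29.76 -27.73 33.18 yawerr 0.09 op 10.60 [-179.97    0.02]
t28.14 F(jig) -27.2 -28.4 17.1  T -4.95 4.68 -0.097  pos -29.82 -27.76 33.16 yawerr 0.08 op 10.47 [179.94  -0.  ]
[-0.001   0.0781  0.0844]
side lid []
side masking_tape [([323.7, 256.2], 0.61)]
side ink_jar_red []
side bracket_center [([245.8, 312.7], 0.81)]
side jig_corner [([235.7, 331.6], 0.71)]
top lid []
top masking_tape [([286.1, 265.7], 0.51)]
top ink_jar_red [([377.5, 148.6], 0.95)]
top bracket_center []
top jig_corner [([163.8, 267.3], 0.79)]
base top strip 264 [-0.054  -0.0327  0.0251] [0.01   0.0016 0.0317] [-0.0256 -0.0121  0.0286]
plane slope [-0.0162 -0.0294  0.0278]
```

View pics/side13.png

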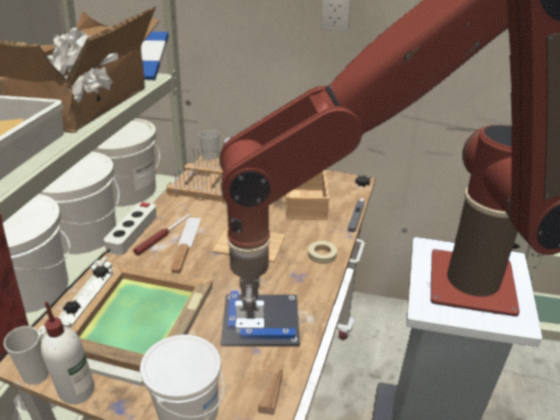

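View pics/top13.png

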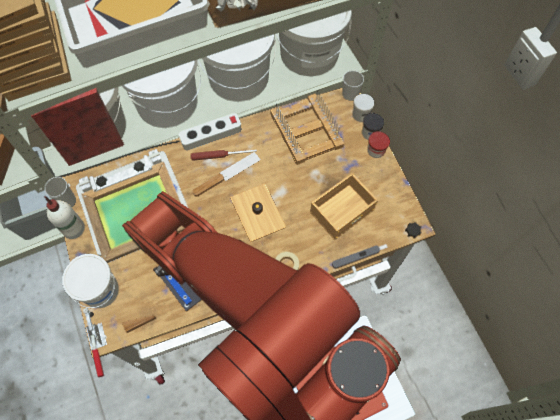

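Lid, tape and jar are in place, and the base top measures z = 0.0286 against an expected 0.028. One ambiguity remains. The down-force rose together with the x push, so plate friction alone could explain the stall at x = −30, and I measured a grasp offset of only about 1 mm. To settle it I'll push x alone with the down-force and y push nearly removed.

```bash
python3 - <<'E'
from h import *
import json
c=np.array(json.load(open('c.json')))
def ser(c,tx,ty,tz,n):
    for k in range(n):
        f,s=st(); t=tilt(s)
        c[0]+=np.clip((tx+f[0])/4,-1.5,1.5)*1e-3; c[1]+=np.clip((ty+f[1])/4,-1.5,1.5)*1e-3
        c[2]+=np.clip((f[2]-tz)/9*.7,-1.,1.)*1e-3
        c[3]-=.8*t[0]; c[4]-=.8*t[1]
        goc(c)
    f,s=st();return c
print('reduce y,z');c=ser(c,15,2,3,7)
print('push x');c=ser(c,25,1,3,5)
print(c)
json.dump(c.tolist(),open('c.json','w'))
E
```

```text
reduce y,z
t28.74 F(jig) -27.9 -28.6 16.2  T -4.97 4.63 -0.117  pos -29.82 -27.73 33.19 yawerr 0.09 op 10.58 [179.94  -0.  ]
t28.99 F(jig) -17.1 -21.3 2.5  T -3.85 3.19 -0.048  pos -29.87 -27.80 33.39 yawerr 0.06 op 10.54 [-179.8     0.16]
t29.24 F(jig) -15.5 -15.1 -0.3  T -2.78 2.79 0.026  pos -29.90 -27.91 33.37 yawerr 0.05 op 10.60 [-179.9     0.16]
t29.49 F(jig) -15.8 -9.8 0.5  T -1.82 2.73 -0.033  pos -29.88 -28.02 33.34 yawerr 0.04 op 10.68 [-179.96    0.16]
t29.74 F(jig) -14.0 -3.9 -0.7  T -0.80 2.70 0.054  pos -29.83 -28.16 33.36 yawerr 0.03 op 10.83 [-179.95    0.16]
t29.99 F(jig) -16.7 -2.8 3.1  T -0.55 3.02 0.068  pos -29.83 -28.19 33.37 yawerr 0.03 op 10.48 [179.99   0.07]
t30.24 F(jig) -15.5 -1.8 0.4  T -0.30 2.79 0.106  pos -29.85 -28.20 33.33 yawerr 0.03 op 10.43 [-179.96    0.03]
t30.49 F(jig) -16.1 -3.1 1.3  T -0.37 2.79 0.000  pos -29.81 -28.20 33.36 yawerr 0.03 op 10.77 [-179.99    0.  ]
push x
t30.49 F(jig) -16.1 -3.1 1.3  T -0.37 2.79 0.000  pos -29.81 -28.20 33.36 yawerr 0.03 op 10.77 [-179.99    0.  ]
t30.74 F(jig) -20.8 -1.4 7.7  T -0.11 3.72 0.017  pos -29.77 -28.23 33.21 yawerr 0.03 op 10.62 [179.83   0.03]
t30.99 F(jig) -23.9 -0.9 8.2  T -0.08 4.14 0.032  pos -29.72 -28.22 33.22 yawerr 0.04 op 10.50 [179.86   0.01]
t31.24 F(jig) -23.6 -0.3 5.9  T 0.03 4.02 0.016  pos -29.70 -28.22 33.21 yawerr 0.04 op 10.70 [179.96  -0.  ]
t31.49 F(jig) -24.3 -0.6 6.4  T -0.13 4.13 0.035  pos -29.70 -28.24 33.23 yawerr 0.04 op 10.53 [179.95  -0.02]
t31.74 F(jig) -23.3 -2.0 3.3  T -0.16 4.16 0.054  pos -29.69 -28.23 33.21 yawerr 0.04 op 10.26 [179.98  -0.01]
[-0.0181 -0.0279  0.039   0.0015 -0.0242  0.    ]
```

That settles it: x holds 24 N with only about 3–6 N of down-force and no y push, at the same position, so it bears on fence_x. The TCP sits about 0.25 mm higher than at first touch-down, so I'll press the bracket flat with a firm down-force and a light side push, then build up both pushes for the end state.

```bash
python3 - <<'E'
from h import *
import json
c=np.array(json.load(open('c.json')))
jaws.set_gripper(0,120)
def ser(c,tx,ty,tz,n,m=1.2):
    for k in range(n):
        f,s=st(); t=tilt(s)
        c[0]+=np.clip((tx+f[0])/4,-m,m)*1e-3; c[1]+=np.clip((ty+f[1])/4,-m,m)*1e-3
        c[2]+=np.clip((f[2]-tz)/9*.6,-.8,.8)*1e-3
        c[3]-=.8*t[0]; c[4]-=.8*t[1]
        goc(c)
    f,s=st();return c
print('flatten');c=ser(c,9,5,26,7)
print('y alone-ish');c=ser(c,9,22,14,5)
print('both');c=ser(c,20,24,16,3,1.); c=ser(c,28,29,17,5,1.)
ctrl.wait(.5);f,s=st();print(np.degrees(tilt(s)),c)
json.dump(c.tolist(),open('c.json','w'))
p,d=optics.grab_frame('side'); np.savez('pics/side14.npz',p=p,d=d); cv2.imwrite('pics/side14.png',cv2.resize(p[220:360,180:340,::-1],None,fx=4,fy=4,interpolation=cv2.INTER_CUBIC))
E
```

```text
flatten
t31.96 F(jig) -23.7 -0.6 5.0  T -0.21 4.16 0.038  pos -29.71 -28.21 33.23 yawerr 0.04 op 10.30 [179.98  -0.01]
t32.21 F(jig) -22.6 -5.3 6.1  T -0.86 3.88 0.073  pos -29.80 -28.15 33.09 yawerr 0.05 op 10.67 [-179.9   -0.1]
t32.46 F(jig) -20.5 -5.0 7.2  T -0.93 3.59 0.059  pos -29.85 -28.14 33.04 yawerr 0.05 op 10.35 [-179.85   -0.  ]
t32.71 F(jig) -19.2 -6.9 9.6  T -1.05 3.27 0.067  pos -29.89 -28.12 33.01 yawerr 0.05 op 10.45 [-179.84    0.  ]
t32.96 F(jig) -17.7 -4.3 9.9  T -0.70 3.02 0.003  pos -29.92 -28.17 33.00 yawerr 0.04 op 10.40 [-179.83    0.05]
t33.21 F(jig) -16.0 -4.7 13.1  T -0.84 2.83 0.054  pos -29.96 -28.14 32.97 yawerr 0.05 op 10.47 [-179.84   -0.  ]
t33.46 F(jig) -15.2 -5.1 14.6  T -0.90 2.53 0.042  pos -29.98 -28.16 32.94 yawerr 0.04 op 10.56 [-179.84    0.  ]
t33.71 F(jig) -13.6 -6.2 16.0  T -0.92 2.24 0.093  pos -29.99 -28.16 32.95 yawerr 0.04 op 10.59 [-179.84    0.01]
y alone-ish
t33.71 F(jig) -13.6 -6.2 16.0  T -0.92 2.24 0.093  pos -29.99 -28.16 32.95 yawerr 0.04 op 10.59 [-179.84    0.01]
t33.96 F(jig) -7.4 -10.1 11.4  T -1.69 1.55 0.068  pos -30.02 -
[... 1131 characters left out ...]
os -30.01 -27.78 33.09 yawerr 0.10 op 10.83 [179.85  -0.1 ]
t36.21 F(jig) -23.4 -28.8 23.8  T -4.92 3.64 -0.003  pos -30.00 -27.78 33.07 yawerr 0.10 op 10.48 [179.86  -0.05]
t36.46 F(jig) -26.0 -28.8 24.9  T -5.02 3.95 -0.023  pos -29.95 -27.75 33.12 yawerr 0.10 op 10.50 [179.87  -0.02]
t36.71 F(jig) -25.5 -29.5 21.0  T -5.01 3.98 0.049  pos -29.97 -27.71 33.08 yawerr 0.10 op 10.46 [179.93  -0.01]
t36.96 F(jig) -26.1 -27.9 22.1  T -5.00 4.13 0.005  pos -29.93 -27.75 33.09 yawerr 0.10 op 10.73 [179.92   0.  ]
t37.46 F(jig) -26.6 -28.2 22.5  T -4.94 4.14 -0.035  pos -29.93 -27.74 33.10 yawerr 0.10 op 10.80 [179.93   0.  ]
[0.0027 0.0874 0.1044] [-0.0213 -0.0212  0.0358  0.0119 -0.0187  0.    ]
```

View pics/side14.png

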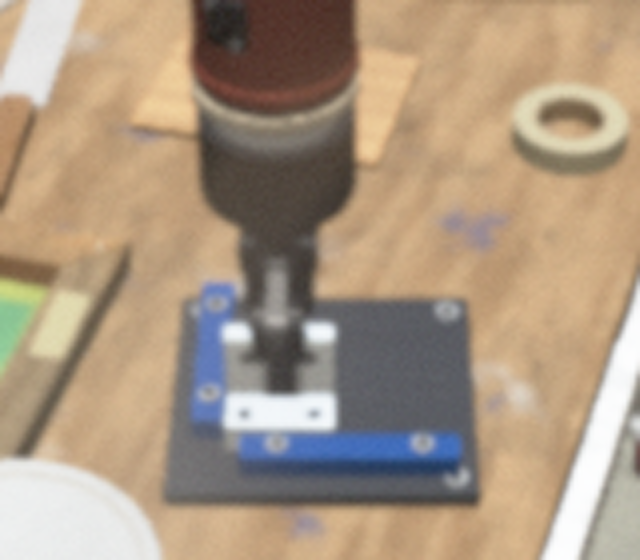

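The bracket is flat (touch-down height regained: 32.95) and y bears on its own with little x push. I'll raise x somewhat so that friction along fence_y cannot eat it, then hand in.

```bash
python3 - <<'E'
from h import *
import json
c=np.array(json.load(open('c.json')))
for k in range(7):
    f,s=st(); t=tilt(s)
    c[0]+=np.clip((37+f[0])/4,-.3,1.2)*1e-3; c[1]+=np.clip((33+f[1])/4,-.3,1)*1e-3
    c[2]+=np.clip((f[2]-17)/9*.6,-.6,.6)*1e-3
    c[3]-=.8*t[0]; c[4]-=.8*t[1]
    goc(c)
ctrl.wait(.5);f,s=st();print(np.degrees(tilt(s)))
ctrl.wait(1.0);f,s=st()
if abs(f).max()<50 and f[0]<-25 and f[1]<-25 and f[2]>8:
    order.hand_in(); print('handed in'); st()
E
```

```text
t37.51 F(jig) -26.9 -29.1 22.7  T -4.95 4.18 -0.010  pos -29.95 -27.75 33.11 yawerr 0.10 op 10.17 [179.92   0.  ]
t37.76 F(jig) -31.7 -32.9 25.2  T -5.53 4.72 0.035  pos -29.91 -27.72 33.12 yawerr 0.11 op 10.75 [179.83  -0.1 ]
t38.01 F(jig) -32.9 -32.8 25.6  T -5.61 5.14 -0.036  pos -29.86 -27.71 33.16 yawerr 0.11 op 10.57 [179.84  -0.02]
t38.26 F(jig) -35.0 -32.8 24.7  T -5.58 5.50 -0.040  pos -29.85 -27.71 33.16 yawerr 0.12 op 10.28 [179.86  -0.02]
t38.51 F(jig) -34.5 -32.4 23.0  T -5.57 5.54 0.026  pos -29.80 -27.68 33.18 yawerr 0.11 op 10.49 [179.93  -0.01]
t38.76 F(jig) -35.9 -33.0 22.9  T -5.66 5.70 0.003  pos -29.83 -27.71 33.16 yawerr 0.12 op 10.56 [179.91  -0.02]
t39.01 F(jig) -34.0 -32.6 20.8  T -5.67 5.62 -0.112  pos -29.80 -27.66 33.17 yawerr 0.12 op 10.55 [179.97  -0.  ]
t39.76 F(jig) -36.9 -33.2 22.1  T -5.66 5.93 -0.032  pos -29.80 -27.67 33.19 yawerr 0.12 op 10.13 [179.91  -0.02]
[-0.0164  0.1033  0.1181]
t40.76 F(jig) -36.5 -32.9 21.4  T -5.69 5.90 0.023  pos -29.79 -27.69 33.18 yawerr 0.12 op 10.23 [179.91  -0.02]
the job is handed in; nothing more can be done
handed in
the job is handed in; nothing more can be done
```

The job is handed in at about 41 s on the robot's clock (limit 72 s). I laid the lid flat on the bench at about (0.56, 0), took out the bracket by its web and set it on the jig plate. It is still gripped and pressed into both fences.

**Last checks before handing in**
- **Push:** the reaction was steady over 1 s at about 36.5 N against fence_x, 33 N against fence_y and 21 N down.
- **Squareness:** the wrist torque about z was about 0.02 Nm; bearing on a corner only would give over 0.7 Nm. Tool tilt was about 0.1°.
- **Each fence on its own:** x held 24 N with almost no y push and little down-force. y held 22 N with only about 8 N on x.
- **Bystanders:** the last full pictures (28 s) showed the lid flat and clear. The tape roll read within 2 pixels of its starting spot in both cameras, and the jar within 3 in the top view; the arm hid the jar from the side camera.

**Doubtful or out of line**
- **Stop in x:** the TCP stopped at about −29.8 mm in x, not the nominal −28. I put this down to a 1–2 mm off-centre grasp and the camera calibration.
- **Height:** the TCP ended about 0.2 mm above its touch-down height under full push. It had returned to that height when I pressed the bracket down with light side pushes. I take it as flex in the grip, but depth was too noisy to confirm flatness that finely.
- **Lid:** the networks failed to find the lid in those last pictures, so I judged it by eye.

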